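# Seat a fan blade on its drive pin

### The job

The desk fan has been cleaned; its head points straight up, its grille is off and its blade sits loose on the shaft, with the hub riding on top of the drive pin. With a fingertip, push a vane round until the two notches in the hub stand over the ends of the pin, then press the hub straight down until it is fully home. Do not pinch, lift or force the blade, and leave the grille, remote control, screwdriver and jar where they are.

Things in the scene. Friction and masses are not known exactly. Their poses are not given: they have to be found in the camera images.
- fan: white desk fan, fixed on the desk, head tilted straight up. Origin: centre of its foot's underside, on the desk; z up, the shaft axis. A duct ring (inner radius 101, outer 105 mm, rim 146 mm above the desk) surrounds the blade; a rear grille closes it 104 mm above the desk; the black motor (radius 35 mm) rises to 119 mm. Yoke arms stand outside the ring along +y and -y, 118 mm out
- drive_pin (a point): middle of the steel drive pin across the fan's shaft, 130 mm above the desk. The pin is 5 mm thick, 64 mm long and lies along this point's x axis (the fan's x); from above its ends show 8 mm beyond the hub on both sides. Both ends are alike. Pin and shaft do not turn
- hub_top (a point): centre of the flat top of the grey blade's hub (48 mm diameter, 22 mm high): 155 mm above the desk while the hub rides on the pin, 145 mm when home. Its x axis runs through the two notches on either side of the hub's rim, 7 mm wide, 9 mm deep, cut through the full height, flared to 14 mm on the underside; z up. The blade can only turn and go up and down
- vane (a point): middle of one vane, 55 mm from the axis, 11 mm below hub_top, in hub_top's +y direction (square to the notches). Three like vanes 120 degrees apart, 84 mm long from the axis; here 34 mm wide from above, about 80 mm free between two. Each is pitched: anticlockwise edge near hub-top height, clockwise edge 20 mm lower. A tip 25 mm below hub_top, 55-60 mm out, pushes it either way
- blade (a joint): angle of the blade, from the pin's x axis to hub_top's x axis, rad, anticlockwise from above positive. The notches stand over the pin at 0 and at pi; it starts between 0.45 and 2.7, so a quarter turn one way or the other is enough. It turns easily (0.03 N m) and stays where it is left; within about 0.1 rad the flared notches centre themselves as the hub is pressed
- seat (a joint): how far the hub has gone down the shaft, m: 0 riding on the pin, 0.010 fully home, negative if lifted. The bore grips the shaft: pressing it down takes 2 to 3 N, and it stays where it is left, it never drops by itself
- grille: the fan's white wire front grille lying on the desk, 212 mm diameter, 28 mm high; origin centre of its underside. Leave alone
- remote: slim white remote control, 118 x 36 x 14 mm, long along its x; origin centre of its underside. Leave alone
- screwdriver: black-handled screwdriver, 170 mm long, lying along its x. Leave alone
- jar: black lidded jar, 98 mm diameter, 123 mm high; origin centre of its underside. Leave alone

How it is judged:
By the outcome, as a careful person would: the job done as asked, in the order asked, and still so for the second after the job is handed in, with the robot touching nothing.
It also fails if it takes over 48 s, if anything falls off the work surface, if the arm or the gripper's body presses on something with over 40 N, if the wrist force passes 120 N, or if a joint passes its speed limit or range.

### The arm

A 7-joint arm with a two-finger parallel gripper is mounted at the origin on the work surface. World frame = base frame: x ahead of the robot, y to its left, z up, the work surface at z = 0. Lengths are in mm, angles in rad, forces in N, time in s.
With the tool pointing down it reaches from about 400 to 900 mm from the base axis. Payload 5.5 kg.
Tool frame: the origin (TCP) lies midway between the tips of the shut fingers; the grasp point (between the pads) lies 19 mm behind it; z points along the fingers, y is the line along which they close (so a half turn about z gives the same grasp; the last joint's range is limited). The gripper opens to 92 mm and grips with 3 to 60 N. Pads are 19 mm wide; open, the fingers measure 130 mm over their backs; the gripper's body (75 mm by 190 mm) begins 47 mm behind the grasp point.
Start: joints at [1.376, 0.501, -0.427, 1.55, 0.221, 1.138, -0.21], TCP at [287.316, -583.052, 226.729] pointing down, gripper open.
Joint ranges: [-2.88, 2.88], [-0.31, 2.03], [-1.54, 1.56], [0.2, 2.42], [-1.41, 4.55], [0.19, 2.02], [-2.57, 2.57]. Speed limits (rad/s): [2.57, 2.57, 3.14, 3.14, 3.14, 3.14, 3.14].

### API

Orientations are given as a rotation vector (axis times angle).
In Python, from plant import readout, vision, robot gives the robot as it stands.
- The arm moves only by the shell command python3 -m pendant 'ROWS' [OPENING]. ROWS is JSON, a list of rows, each a list of 6 numbers: the shift along the tool's x, y, z in mm, then the turn, a rotation vector about the tool's x, y, z in rad. A call has 1 to 8 rows; each row shifts and turns the commanded pose from where the row before left it, along the tool's axes as they then stand; what a row does not reach is not made up. A row lasts 1/10 s, in which the tool goes at most 50 mm and 8.59 degrees, less where a joint would pass 70% of its speed; a pose out of reach is approached as far as the arm can. A call with a gripper value outside its range is refused whole. OPENING is the closure, from 0 (fully open) to 1 (shut), set as the call begins (- or left out, the last holds). The fingers move at their own pace and stop on an object; the grip force is fixed at half the most. Time passes only in rows, so rows that do not move let the fingers close. It gives the time, the measured TCP pose, the force, the opening and the grip force at its end, in the units of the state.
- readout.observe(): the state, without advancing time (a new reading comes with each control period).
- vision.capture(name): name is "scene" or "top" or "wrist"; returns the picture (400x640x3 uint8, red, green, blue); there is no depth.
- vision.get_calibration(name): a dict with "intrinsics" (3x3 intrinsics, pixels), "k1" (the pictures are not rectified: a ray, as slopes to the right and down, at radius r is drawn at 1 + k1 r^2 times it, then the intrinsics apply), "R" (3x3) and "t" (3): a world point X has camera coordinates R X + t. Camera axes: x right, y down, z forward; pixel columns grow to the right and rows downward; lengths in mm; the calibration is good to about 2 mm. A picture is of the moment at which its call begins: read the wrist's pose just before it. get_calibration takes no time and is no camera call; for the wrist camera it gives the pose at the moment of the call.
- robot.job_done(): hands the job in; it is judged then, once.
The state is a dict: "time_s": time; "joints": joint angles; "qd": joint speeds; "joint_torque": joint torques, N m; "eef_pos": TCP position; "eef_rot": TCP orientation; "contact_force": force on the tool from outside, world axes, zero at the start; "ft_torque": the same for the moment, N m; "grip_width": finger opening in mm; "grip_force": force on a finger pad.
Only numpy, scipy, OpenCV 4.12 (cv2) and the standard library are available. Lean on these libraries where they do the work, as an engineer would, in place of code of your own. Each camera call takes 0.05 s, during which the arm holds its last target. There are 200 camera calls.

## Working session

There is one attempt and no reset: what is moved stays moved. The work goes in short steps, Python scripts to look and compute and a shell command to move; the robot and the scene stay as the last step left them, time stands still between calls to the robot, and variables do not carry over. Pictures are saved under pics/ and viewed, at most 10 in all, crops included, and the job is handed in when it is done.

```bash
mkdir -p pics; cat > h.py <<'E'
import numpy as np, cv2
from plant import readout, vision, robot
from scipy.spatial.transform import Rotation as Ro
def snap(n,f,crop=None,s=1):
    im=vision.capture(n)[:,:,::-1]
    cv2.imwrite('pics/raw_'+f,im)
    if crop: x0,y0,x1,y1=crop; im=im[y0:y1,x0:x1]
    cv2.imwrite('pics/'+f,cv2.resize(im,None,fx=s,fy=s,interpolation=cv2.INTER_CUBIC))
def cal(n):
    c=vision.get_calibration(n); return [np.array(c[k],float) for k in('intrinsics','k1','R','t')]
def back(c,uv,z):
    K,k1,R,t=c
    d=np.linalg.inv(K)@[uv[0],uv[1],1]; p=d[:2].copy()
    for _ in range(30): p=d[:2]/(1+k1*(p@p))
    o=-R.T@t; r=R.T@np.array([*p,1]); return o+r*(z-o[2])/r[2]
def proj(c,X):
    K,k1,R,t=c; x=R@np.array(X,float)+t; p=x[:2]/x[2]; p=p*(1+k1*(p@p)); return (K@[*p,1])[:2]
E
python3 - <<'E'
from h import *
snap('top','top.png'); snap('scene','scene.png')
s=readout.observe(); print(s['time_s'],s['eef_pos'],s['eef_rot'],s['grip_width'],Ro.from_rotvec(s['eef_rot']).as_matrix().round(3))
E
```

```text
0.1 [ 286.9505292  -582.52322324  225.78012266] [-3.05795593e+00 -7.12436884e-01  5.32144231e-04] 91.86122556314358 [[ 0.897  0.442 -0.001]
 [ 0.442 -0.897  0.002]
 [ 0.    -0.002 -1.   ]]
```

View pics/top.png

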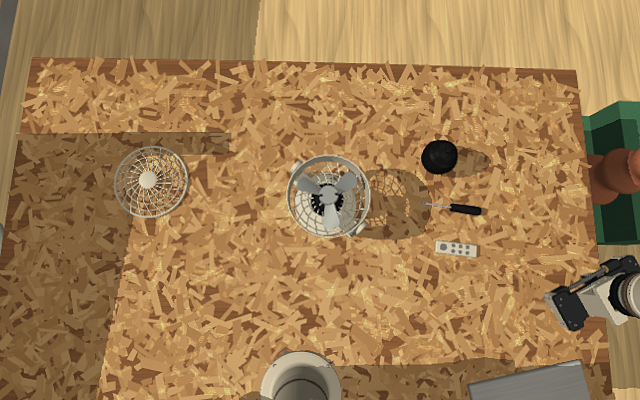

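View pics/scene.png

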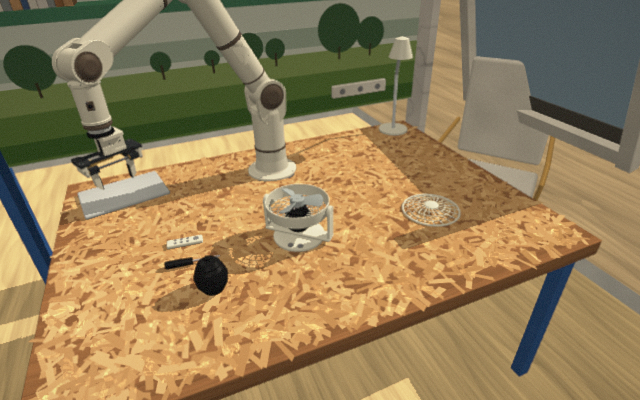

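The top picture shows the fan at about (329,197), the grille at (150,181), the jar at (440,156), and the remote and screwdriver to the right. I'll enlarge the fan.

```bash
python3 - <<'E'
from h import *
im=cv2.imread('pics/raw_top.png')[145:250,275:385]
cv2.imwrite('pics/fan.png',cv2.resize(im,None,fx=5.5,fy=5.5,interpolation=cv2.INTER_CUBIC))
c=cal('top'); print(-c[2].T@c[3])
for uv,z in [((329,197),146),((327,199),155),((440,156),123),((455,247),14),((480,210),20)]: print(uv,back(c,uv,z).round(0))
E
```

```text
[ 330.77133387   -1.28086032 1053.96344858]
(329, 197) [497. -63. 146.]
(327, 199) [491. -58. 155.]
(440, 156) [ 616. -354.  123.]
(455, 247) [ 386. -426.   14.]
(480, 210) [ 491. -500.   20.]
```

View pics/fan.png

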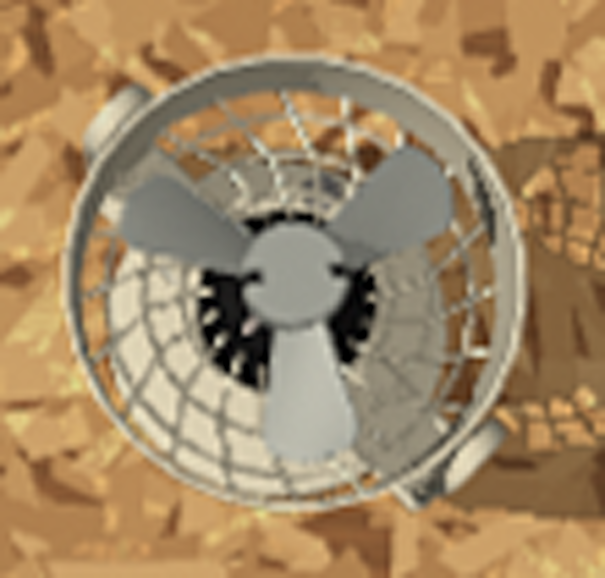

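The hub is at about (500,-62). The notches lie along world ±y and the pin at about -43°/137°, so the blade needs about 47° anticlockwise. I'll go over the fan with the tool's x along world y, fingers shut, and look closer with the wrist camera.

```bash
python3 -m pendant '[[0,0,-15,0,0,-0.139],[0,0,-15,0,0,-0.139],[0,0,-15,0,0,-0.139],[0,0,-15,0,0,-0.139],[0,0,-15,0,0,-0.139],[0,0,-15,0,0,-0.139],[0,0,-15,0,0,-0.139],[0,0,-15,0,0,-0.139]]' 1
python3 -m pendant '[[40,10,0,0,0,0],[40,10,0,0,0,0],[40,10,0,0,0,0],[40,10,0,0,0,0],[40,10,0,0,0,0],[40,10,0,0,0,0],[40,10,0,0,0,0],[40,10,0,0,0,0]]'
python3 -m pendant '[[40,15,0,0,0,0],[40,15,0,0,0,0],[40,15,0,0,0,0],[40,15,0,0,0,0],[40,15,0,0,0,0],[0,0,0,0,0,0],[0,0,0,0,0,0]]'
python3 - <<'E'
from h import *
c=cal('wrist'); snap('wrist','w1.png')
s=readout.observe(); print(s['time_s'],s['eef_pos'],Ro.from_rotvec(s['eef_rot']).as_matrix().round(3),s['contact_force'])
print(-c[2].T@c[3]); np.savez('w1.npz',*c); print(proj(c,[500,-62,155]))
E
```

```text
time_s: 0.9
eef_pos: [287.0, -582.8, 346.7]
eef_rot: [-2.215, -2.226, -0.001]
contact_force: [0.3, 0.0, -0.1]
grip_width: 32.5
grip_force: 0.0
time_s: 1.7
eef_pos: [367.5, -261.3, 346.4]
eef_rot: [-2.222, -2.22, 0.001]
contact_force: [0.5, 0.1, 1.0]
grip_width: 0.6
grip_force: 0.0
time_s: 2.4
eef_pos: [442.7, -62.3, 346.5]
eef_rot: [-2.219, -2.224, 0.001]
contact_force: [-0.1, -1.4, -0.3]
grip_width: 0.1
grip_force: 0.0
2.45 [442.38388438 -63.71013141 346.41735334] [[ 0.001  1.    -0.001]
 [ 1.    -0.001 -0.   ]
 [-0.    -0.001 -1.   ]] [-0.46168385 -0.07667802 -0.08841461]
[443.70689148   6.99531345 505.49910588]
[372.65067784 181.57608869]
```

View pics/w1.png

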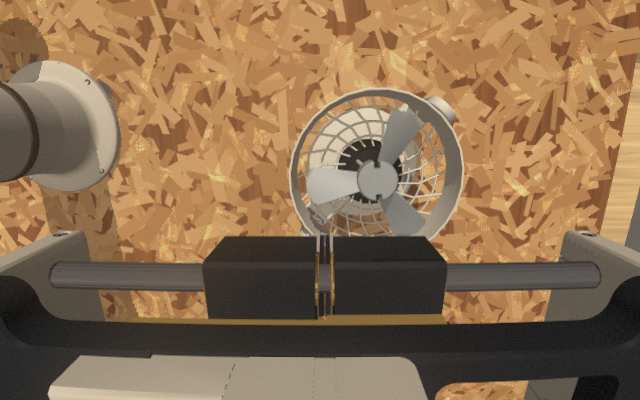

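The wrist picture shows the hub at about (377,181), with its surroundings clear. I'll enlarge it.

```bash
python3 - <<'E'
from h import *
im=cv2.imread('pics/raw_w1.png')[135:235,320:440]
cv2.imwrite('pics/w1c.png',cv2.resize(im,None,fx=6,fy=6,interpolation=cv2.INTER_CUBIC))
E
```

```text
(no output)
```

View pics/w1c.png

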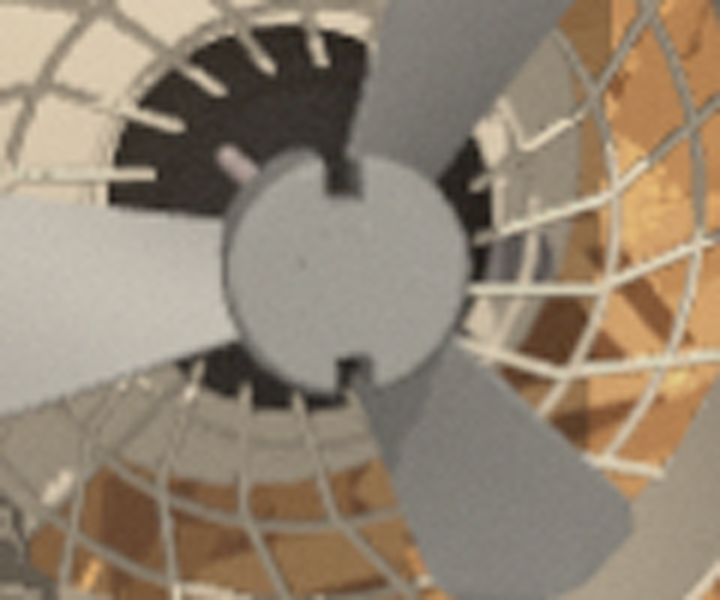

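```bash
python3 - <<'E'
from h import *
c=list(np.load('w1.npz').values()); g=lambda x,y,z:back(c,(320+(x+.5)/6-.5,135+(y+.5)/6-.5),z)
h=g(349,272,155); a=g(344,180,155);b=g(354,370,155);p=g(228,157,131)
ct=cal('top'); print('top hub',back(ct,(328.8,194.8),155), 'top pin',back(ct,(275+247/5.5,145+326/5.5),131))
print(h,a,b,p); print('notch',np.degrees(np.arctan2(*(a-b)[[1,0]])),'pin',np.degrees(np.arctan2(*(p-h)[[1,0]])),np.hypot(*(p-h)[:2]))
E
```

```text
top hub [501.09531759 -62.04373018 155.        ] top pin [481.10336647 -41.54002032 131.        ]
[505.8360186  -60.02229402 155.        ] [504.05656436 -42.22064641 155.        ] [507.73769405 -79.48810641 155.        ] [484.40343301 -41.02178592 131.        ]
notch 95.6411476594612 pin 138.44223181664128 28.642189737216817
```

```bash
python3 -m pendant '[[16,10,40,0,0,0],[16,9,40,0,0,0],[16,9,40,0,0,0],[0,0,30,0,0,0],[0,0,20,0,0,0],[0,0,0,0,0,0],[0,0,0,0,0,0]]'
python3 - <<'E'
from h import *
c=cal('wrist'); snap('wrist','w2.png',(200,0,600,300),2)
E
```

```text
time_s: 3.15
eef_pos: [470.7, -16.4, 176.8]
eef_rot: [-2.224, -2.218, 0.001]
contact_force: [1.5, -0.2, -0.4]
grip_width: 0.5
grip_force: 0.0
```

View pics/w2.png

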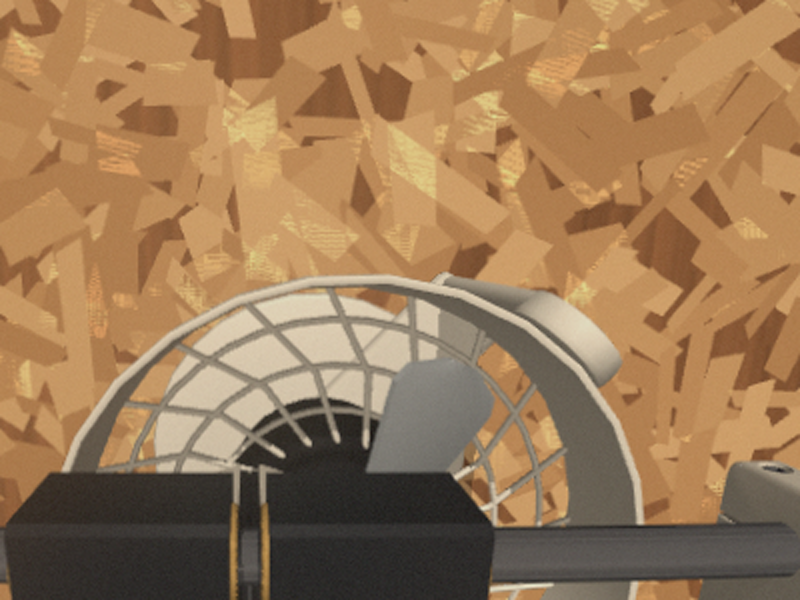

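The fingers are over the gap, with the vane at picture (430,410) well to the right. Descending into the gap.

```bash
python3 -m pendant '[[0,0,12,0,0,0],[0,0,12,0,0,0],[0,0,12,0,0,0],[0,0,11,0,0,0],[0,0,0,0,0,0],[0,0,0,0,0,0]]'
python3 - <<'E'
import numpy as np
C=np.array([503.5,-61])
for a in range(120,205,5): print(a,(C+57*np.array([np.cos(np.radians(a)),np.sin(np.radians(a))])).round(1))
E
```

```text
time_s: 3.8
eef_pos: [470.6, -14.9, 129.4]
eef_rot: [-2.221, -2.22, 0.0]
contact_force: [0.7, 0.1, -1.3]
grip_width: 0.6
grip_force: 0.0
120 [475.  -11.6]
125 [470.8 -14.3]
130 [466.9 -17.3]
135 [463.2 -20.7]
140 [459.8 -24.4]
145 [456.8 -28.3]
150 [454.1 -32.5]
155 [451.8 -36.9]
160 [449.9 -41.5]
165 [448.4 -46.2]
170 [447.4 -51.1]
175 [446.7 -56. ]
180 [446.5 -61. ]
185 [446.7 -66. ]
190 [447.4 -70.9]
195 [448.4 -75.8]
200 [449.9 -80.5]
```

```bash
python3 -m pendant '[[-3,-4,0,0,0,0],[-3.4,-3.7,0,0,0,0],[-3.7,-3.4,0,0,0,0],[-4,-3,0,0,0,0],[-4,-2.7,0,0,0,0],[-4.4,-2.3,0,0,0,0],[-4.6,-2,0,0,0,0],[-4.7,-1.5,0,0,0,0]]'
python3 -m pendant '[[-5,-1,0,0,0,0],[-5,-0.7,0,0,0,0],[-5,-0.2,0,0,0,0],[-5,0.2,0,0,0,0],[0,0,0,0,0,0],[0,0,0,0,0,0]]'
python3 - <<'E'
from h import *
snap('top','t2.png',(275,145,385,250),5.5)
E
```

```text
time_s: 4.6
eef_pos: [448.2, -47.3, 129.8]
eef_rot: [2.223, 2.22, 0.001]
contact_force: [0.6, 0.2, 0.0]
grip_width: 0.6
grip_force: 0.3
time_s: 5.2
eef_pos: [446.5, -67.2, 129.7]
eef_rot: [-2.223, -2.22, 0.0]
contact_force: [0.3, 0.9, 0.1]
grip_width: 0.6
grip_force: 0.0
```

View pics/t2.png

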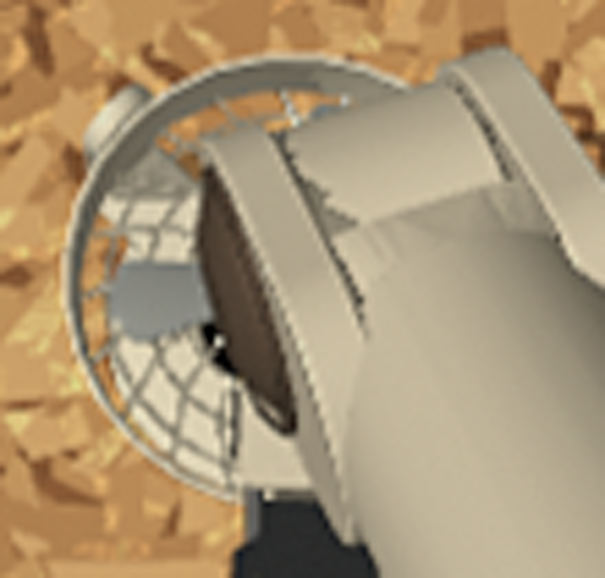

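The left vane moved from about (140,215) to (120,300), roughly 32° of the 42° needed. I'll push about 8° more, back off and look.

```bash
python3 -m pendant '[[-2.7,0.4,0,0,0,0],[-2.7,0.5,0,0,0,0],[-2.6,0.5,0,0,0,0],[0,0,0,0,0,0],[0,0,0,0,0,0],[10,-2,0,0,0,0],[10,0,-10,0,0,0],[0,0,-30,0,0,0]]'
python3 -m pendant '[[0,-5,-40,0,0,0],[0,-5,-40,0,0,0],[0,-5,-40,0,0,0],[0,0,-40,0,0,0],[0,0,0,0,0,0],[0,0,0,0,0,0]]'
python3 - <<'E'
from h import *
c=cal('wrist'); np.savez('w3.npz',*c)
u,v=proj(c,[503.5,-61,155]).round().astype(int); print(u,v,readout.observe()['eef_pos'])
x0=u-60;y0=v-50; print(x0,y0); snap('wrist','w3.png',(x0,y0,x0+120,y0+100),6)
E
```

```text
time_s: 6.05
eef_pos: [443.8, -52.2, 169.0]
eef_rot: [-2.215, -2.221, 0.002]
contact_force: [0.6, -0.6, 0.5]
grip_width: 0.3
grip_force: 0.0
time_s: 6.65
eef_pos: [431.3, -54.4, 330.5]
eef_rot: [2.22, 2.219, -0.002]
contact_force: [0.6, -0.4, -0.4]
grip_width: 0.3
grip_force: 0.0
388 190 [431.2658168  -54.36507209 330.47677849]
328 140
```

View pics/w3.png

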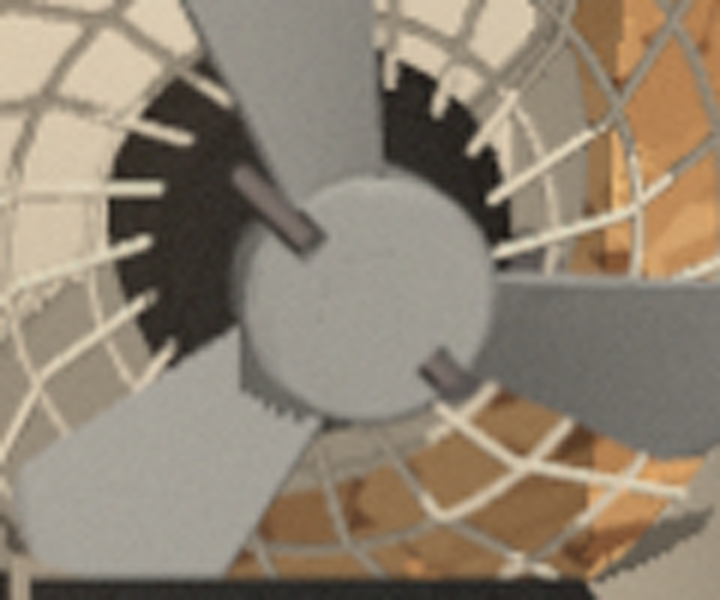

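The pin shows through both notches, at (300,230) and (440,370). The hub's top is centred at about (370,298).

```bash
python3 - <<'E'
from h import *
c=list(np.load('w3.npz').values()); g=lambda x,y,z:back(c,(328+(x+.5)/6-.5,140+(y+.5)/6-.5),z)
h=g(370,298,155); a=g(310,238,155);b=g(432,362,155);p=g(240,175,131)
print(h,p); f=lambda v:np.degrees(np.arctan2(v[1],v[0]))
print('notch',f(a-b),'pin',f(p-h))
E
```

```text
[505.30174445 -60.18166115 155.        ] [483.7015652  -41.00031947 131.        ]
notch 135.6045021876336 pin 138.39435625924824
```

Aligned within about 3°. Moving over the hub centre and down to just above it.

```bash
python3 -m pendant '[[-2,24,40,0,0,0],[-2,25,40,0,0,0],[-2,24,40,0,0,0],[0,0,30,0,0,0],[0,0,12,0,0,0],[0,0,3,0,0,0],[0,0,0,0,0,0],[0,0,0,0,0,0]]'
python3 -m pendant '[[0,0,2,0,0,0],[0,0,2,0,0,0],[0,0,2,0,0,0],[0,0,2,0,0,0],[0,0,0,0,0,0],[0,0,0,0,0,0]]'
```

```text
time_s: 7.5
eef_pos: [503.6, -61.3, 167.7]
eef_rot: [2.221, 2.219, 0.001]
contact_force: [-1.0, -0.8, 0.6]
grip_width: 0.2
grip_force: 0.0
time_s: 8.1
eef_pos: [502.8, -61.3, 158.2]
eef_rot: [-2.222, -2.22, 0.001]
contact_force: [0.9, 0.2, 0.0]
grip_width: 0.6
grip_force: 0.0
```

```bash
python3 -m pendant '[[0,0,1,0,0,0],[0,0,1,0,0,0],[0,0,1,0,0,0],[0,0,1,0,0,0],[0,0,1,0,0,0],[0,0,1,0,0,0],[0,0,0,0,0,0]]'
python3 -m pendant '[[0,0,1,0,0,0],[0,0,1,0,0,0],[0,0,1,0,0,0],[0,0,0,0,0,0]]'
```

```text
time_s: 8.8
eef_pos: [502.8, -61.3, 152.2]
eef_rot: [-2.223, -2.22, 0.001]
contact_force: [0.7, -0.3, 0.5]
grip_width: 0.5
grip_force: 0.1
time_s: 9.2
eef_pos: [502.8, -61.3, 149.1]
eef_rot: [-2.223, -2.22, 0.001]
contact_force: [-0.4, -0.4, -0.1]
grip_width: 0.8
grip_force: 0.0
```

```bash
python3 -m pendant '[[0,0,1,0,0,0],[0,0,1,0,0,0]]'
python3 -m pendant '[[0,0,1,0,0,0],[0,0,1,0,0,0]]'
python3 -m pendant '[[0,0,0.5,0,0,0],[0,0,0.5,0,0,0]]'
```

```text
time_s: 9.4
eef_pos: [502.8, -61.3, 147.2]
eef_rot: [-2.223, -2.22, 0.001]
contact_force: [0.1, -0.1, 2.5]
grip_width: 0.7
grip_force: 1.0
time_s: 9.6
eef_pos: [502.8, -61.3, 145.2]
eef_rot: [-2.223, -2.22, 0.001]
contact_force: [-0.2, -0.1, 1.5]
grip_width: 0.3
grip_force: 1.0
time_s: 9.8
eef_pos: [502.9, -61.3, 145.0]
eef_rot: [2.223, 2.22, -0.002]
contact_force: [-5.9, -1.2, 14.4]
grip_width: 0.7
grip_force: 7.5
```

The force jumps from 2 N to 14 N at z=145, so the hub is on its stop. Retracting straight up and checking.

```bash
python3 -m pendant '[[0,0,-5,0,0,0],[0,0,-20,0,0,0],[0,-10,-40,0,0,0],[0,-20,-40,0,0,0],[0,-20,-40,0,0,0],[0,-22,-40,0,0,0],[0,0,0,0,0,0],[0,0,0,0,0,0]]'
python3 - <<'E'
from h import *
c=cal('wrist'); np.savez('w4.npz',*c)
u,v=proj(c,[503.5,-61,145]).round().astype(int)
x0=u-60;y0=v-50; print(x0,y0); snap('wrist','w4.png',(x0,y0,x0+120,y0+100),6)
E
```

```text
time_s: 10.6
eef_pos: [433.0, -64.1, 326.4]
eef_rot: [2.225, 2.21, -0.005]
contact_force: [0.5, 0.4, -0.5]
grip_width: 0.3
grip_force: 0.0
325 130
```

View pics/w4.png

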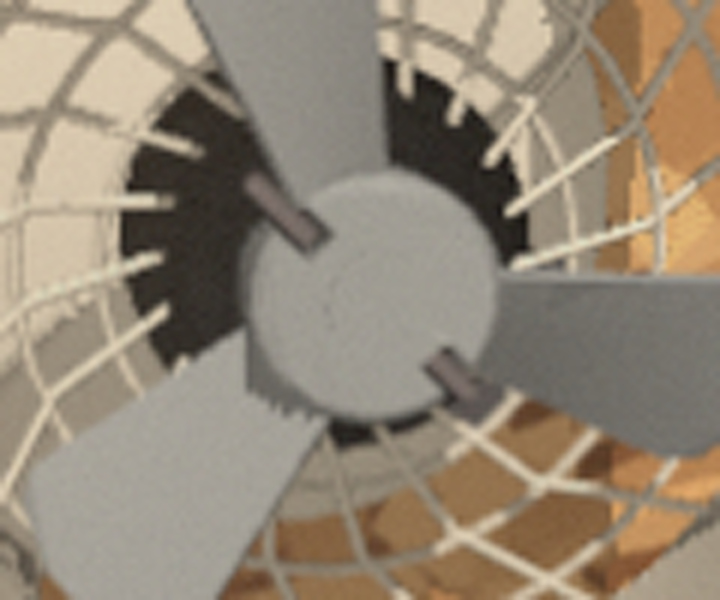

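```bash
python3 - <<'E'
from h import *
def G(f,x0,y0):
    c=list(np.load(f).values()); return lambda x,y,z:back(c,(x0+(x+.5)/6-.5,y0+(y+.5)/6-.5),z)
g3=G('w3.npz',328,140); g4=G('w4.npz',325,130)
print('before',(g3(370,298,155)-g3(240,175,131))[:2], np.hypot(*(g3(245,298,155)-g3(495,298,155))[:2]))
for z in (155,145): print(z,(g4(373,293,z)-g4(250,180,131))[:2], np.hypot(*(g4(248,293,z)-g4(498,293,z))[:2]))
E
```

```text
before [ 21.60017925 -19.18134168] 46.707181688061
155 [ 19.69964313 -17.47634405] 45.684165383321535
145 [ 21.7779894  -19.41440296] 47.068756007302845
```

With the hub top taken at 145 mm, both the hub-to-pin offset and the hub diameter match the earlier picture, so the hub is home.

```bash
python3 -c "
from plant import robot
print(robot.job_done())"
```

```text
the job is handed in; nothing more can be done
None
```

I turned the blade about 42° anticlockwise with the shut fingertips until the notches stood over the pin, then pressed the hub down to 145 mm, fully home; the other items were left alone and the job is handed in.

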